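Run a board carriage into its detent and hold the index plunger out

ROBOT

A 7-joint arm with a two-finger parallel gripper is mounted at the origin on the work surface. World frame = base frame: x ahead of the robot, y to its left, z up, the work surface at z = 0. Lengths are in mm, angles in rad, forces in N, time in s.
With the tool pointing down it reaches from about 425 to 825 mm from the base axis. Payload 3.6 kg.
Tool frame: the origin (TCP) lies where the fingers leave the gripper's body, on its centre line; the fingertips stand bot.tip_extent ahead of it and the grasp point (between the pads) lies 54 mm ahead of it (bot.tip_extent is the distance from the TCP to the fingertips, in mm); z points along the fingers, y is the direction in which the jaws open and shut (so a half turn about z gives the same grasp; the last joint's range is limited). The gripper opens to 85 mm and grips with 20 to 120 N. Pads are 22 mm wide; open, the fingers measure 114 mm over their backs; the gripper's body (76 mm by 85 mm) begins 54 mm behind the grasp point. The pads swing forward as they close: fully open they stand 13 mm farther back than shut.
Start: joints at [1.181, 0.615, -0.013, 1.423, 0.008, 1.103, -0.04], TCP at [231.297, -607.429, 303.897] pointing down, gripper open.
Joint ranges: [-3.12, 3.12], [-0.3, 2.06], [-1.34, 1.32], [0.26, 2.42], [-1.36, 4.5], [0.01, 1.98], [-2.84, 2.84]. Speed limits (rad/s): [2.79, 2.79, 3.14, 3.14, 3.14, 3.14, 3.14].

INTERFACE

Orientations are given as a rotation vector (axis times angle).
In Python, from bench import bot, vision, order, nets gives the robot as it stands.
- The arm moves only by the shell command python3 -m handwheel 'ROWS'. ROWS is text: rows parted by semicolons, each of 7 numbers parted by spaces: the closure, from 0 (fully open) to 1 (shut), then the shift along the tool's x, y, z in mm, then the turn, a rotation vector about the tool's x, y, z in rad. A call has exactly 5 rows; each row is the pose to reach, as a shift and turn from the pose measured when the call began, along the tool's axes at that moment; what a row does not reach only later rows make up. A row lasts 1/10 s, in which the tool goes at most 50 mm and 8.59 degrees, less where a joint would pass 70% of its speed; a pose out of reach is approached as far as the arm can. A call with a gripper value outside its range is refused whole. The fingers move at their own pace and stop on an object; the grip force is fixed at half the most. Time passes only in rows, so rows that repeat a pose let the fingers close, or fill a call up. It gives the time, the measured TCP pose, the force and the opening at its end, in the units of the state.
- bot.sense(): the state, without advancing time (a new reading comes with each control period).
- vision.capture(name): name is "side" or "top" or "wrist"; returns a dict with "color" (400x640x3 uint8, blue, green, red), "vertical_fov" (degrees; the focal length in pixels is half the picture's height over the tangent of half this angle, whatever the lens; pixels are square), "cx", "cy" (the principal point, pixels), "R" (3x3) and "t" (3): a world point X has camera coordinates R X + t; the wrist camera has in their place "mount" (4x4, takes a point from camera to tool coordinates, whose origin is the TCP and whose axes are the flange's). Camera axes: x right, y down, z forward; pixel columns grow to the right and rows downward; lengths in mm; the calibration is good to about 2 mm. A picture is of the moment at which its call begins: read the wrist's pose just before it. There is no depth.
- order.finish_job(): hands the job in, once; it reports no verdict.
Trained networks look in a picture, given as the dict that the camera call returned (one of the last four; its "shot" number tells which), for a name from the list of things; names that differ only in an ending like _2 or _b are one class to them, and where a whole thing is asked for, a point or a joint stands for the part that bears it (a point fixed in the world has none). Each returns a list of dicts, best first, with "conf" (0 to 1); they miss things now and then, are a little off and sometimes report something else, mostly with a low value. They report only what shows in the picture. A call takes as long as a camera call.
- nets.find_in(query, picture): "bbox" ([left, top, right, bottom] in pixels, round what is visible of it).
- nets.trace(query, picture): "mask" (400x640 bool, what is visible of it) and "bbox" ([left, top, right, bottom] in pixels, round what is visible of it).
- nets.pinpoint(query, picture): "uv" ([column, row] in pixels: a listed point, or the origin of a listed thing).
The state is a dict: "t": time; "joints": joint angles; "qd": joint speeds; "tau": joint torques, N m; "eef_pos": TCP position; "ee_rot": TCP orientation; "contact_force": force on the tool from outside, world axes, zero at the start; "moment": the same for the moment, N m; "gripper_width": opening from 0.0 (shut) to 1.0 (fully open).
Only numpy, scipy, OpenCV 4.12 (cv2) and the standard library are available. Lean on these libraries where they do the work, as an engineer would, in place of code of your own. Each camera call takes 0.05 s, during which the arm holds its last target. There are 200 camera calls.

TASK

Push the carriage with the circuit board along its slide, away from its push tab's side, until the spring detent snaps in and the carriage rests against the end stop, with the index plunger still seated. Then pull the black knob of the index plunger straight up as far as it goes and keep holding it there so that a colleague can turn the board: finish with the knob in the gripper, the pin fully out of its hole and the carriage still home in its detent. Leave the meter, spool, bottle and screwdriver where they are.

Things in the scene. Friction and masses are not known exactly. Their poses are not given: they have to be found in the camera images.
- stage: Board slide fixed to the bench: dark steel base plate, stage x -90 to 130, y -180 to 150 mm, two guide rods, aluminium blocks 28 mm high and 170 mm wide across both ends (y -175 to -155 behind the carriage; y 125 to 145 the end stop). Origin on the bench on the slide's centre line; the carriage slides along the stage's own +y; z up.
- detent (a point): Spring detent ball, 21 mm above the bench at stage x 88, y 87 mm, in a housing 30 mm square and 30 mm high on the ball's +x side. It catches a round tooth on the carriage's +x edge. Fixed to the stage; axes as the stage's.
- carriage (a joint): Travel of the carriage along the stage's +y, in m: 0 at the rear block, 0.120 home against the end stop; starts between 0 and 0.05. Friction about 2 N. The tooth meets the detent ball at about 0.103, its crest is at 0.112 (about 6 N of push in all to get over); past it the detent holds the carriage at 0.120 with about 5 N.
- carriage_centre (a point): Centre of the carriage's top face, 30 mm above the bench, on the slide's centre line: an aluminium plate 160 by 160 mm, carrying a dark turntable disc (132 mm) with a 66 mm circuit board, up to 51 mm above the bench. Axes as the stage's; it moves along the stage's +y.
- push_tab (a point): Centre of the rear face of the push tab, 49 mm above the bench: an upright steel plate on the carriage's rear (-y) edge, 70 mm wide (stage x), 8 mm thick, from 30 to 69 mm above the bench. The face looks to the stage's -y: push it towards the stage's +y. 80 mm behind the carriage's centre. Axes as the stage's.
- knob: Knob of the index plunger: upright black cylinder, 24 mm in diameter, 28 mm high; origin at the centre of its underside, 82 mm above the bench when seated, z up. It rides on the carriage, 46 mm to stage -x of the carriage centre. Below it a 19 mm barrel, 12 mm high, on a bracket arm (28 mm wide in y, stage x -79 to -31 mm, top 68 mm above the bench).
- plunger (a joint): Lift of the plunger (knob and pin) in m: 0 seated with the pin 8 mm deep in its hole in the turntable rim, 0.016 fully pulled up against its stop. The spring pulls it down with about 5 N when seated and 9 N when fully up; let go, it snaps back.
- meter: Bystander: black handheld multimeter lying flat, 150 by 78 by 34 mm, origin at the centre of its underside. Stands beyond the +y end of the stage.
- spool: Bystander: solder spool standing upright, 56 mm in diameter and 44 mm high, origin at the centre of its underside. It stands beyond the stage's far (+x) side.
- flux: Bystander: small white bottle, 36 mm in diameter and 70 mm high, origin at the centre of its underside. Beyond the stage's far (+x) side.
- driver: Bystander: screwdriver with a red handle, 160 mm long, lying on the bench beyond the -y end of the stage; origin under its middle.

How it is judged:
By the outcome, as a careful person would: the job done as asked, in the order asked, and still so for the second after the job is handed in, while the arm keeps its last pose, push and grip.
It also fails if it takes over 45 s, if anything falls off the work surface, if the arm or the gripper's body presses on something with over 40 N, if the wrist force passes 120 N, or if a joint passes its speed limit or range.

## Working session

There is one attempt and no reset: what is moved stays moved. The work goes in short steps, Python scripts to look and compute and a shell command to move; the robot and the scene stay as the last step left them, time stands still between calls to the robot, and variables do not carry over. Pictures are saved under pics/ and viewed, about 8 in all and at most 12, crops included, and the job is handed in when it is done.

```bash
ls; mkdir -p pics; cat > h.py <<'E'
import numpy as np, cv2
from scipy.spatial.transform import Rotation as Ro
from bench import bot, vision, order, nets
def cam(p, s=None):
    f=200/np.tan(np.radians(p["vertical_fov"])/2)
    if "R" in p: return f,np.array(p["R"]),np.array(p["t"])
    M=np.array(p["mount"]); T=np.eye(4); T[:3,:3]=Ro.from_rotvec(s["ee_rot"]).as_matrix(); T[:3,3]=s["eef_pos"]
    W=np.linalg.inv(T@M); return f,W[:3,:3],W[:3,3]
def ray(p,uv,z,s=None):
    f,R,t=cam(p,s); d=R.T@np.array([(uv[0]-p["cx"])/f,(uv[1]-p["cy"])/f,1]); o=-R.T@t
    return o+d*(z-o[2])/d[2]
def proj(p,X,s=None):
    f,R,t=cam(p,s); c=R@np.array(X)+t; return np.array([p["cx"]+f*c[0]/c[2],p["cy"]+f*c[1]/c[2]])
E
python3 - <<'E'
from h import *
s=bot.sense(); print(s, bot.tip_extent)
for n in ["top","side","wrist"]:
    s=bot.sense(); p=vision.capture(n); cv2.imwrite(f"pics/{n}0.png",p["color"])
    for q,z in [("carriage_centre",30),("push_tab",49),("knob",82),("detent",21),("stage",0),("meter",0),("spool",0),("flux",0),("driver",0)]:
        r=nets.pinpoint(q,p)
        for a in r[:2]: print(n,q,round(a["conf"],2),np.round(a["uv"]),np.round(ray(p,a["uv"],z,s),1))
E
```

```text
pics
{'t': 0.0, 'joints': array([ 1.180526  ,  0.61589884, -0.01261658,  1.42493216,  0.00810004,
        1.10341073, -0.04038614]), 'qd': array([-3.12830838e-05, -1.35296048e-04, -7.91009017e-04,  4.58167115e-04,
        9.80472936e-04, -1.03916412e-04,  1.08130632e-03]), 'tau': array([ 6.26649035e-05, -4.69212770e+01,  2.59306328e-01, -1.71032488e+01,
        1.00434810e-02,  9.68369830e-03,  1.38833297e-06]), 'eef_pos': array([ 231.06953183, -606.90583228,  302.740123  ]), 'ee_rot': array([-3.08724054e+00, -5.67927418e-01,  7.97131325e-04]), 'contact_force': array([-0.34991056,  0.18570261, -0.51242597]), 'moment': array([-0.01239763,  0.10136157, -0.02077293]), 'gripper_width': 0.9952511196301397} 72.6
top carriage_centre 0.9 [331. 225.] [561.1 -27.1  30. ]
top push_tab 0.64 [366. 231.] [ 546.1 -105.6   49. ]
top knob 0.54 [326. 242.] [521.8 -14.7  82. ]
top detent 0.8 [280. 177.] [674.7  88.8  21. ]
top stage 0.74 [310. 219.] [577.9  20.    0. ]
top stage 0.37 [432. 235.] [ 536.4 -266.5    0. ]
top meter 0.86 [206. 196.] [635.6 264.5   0. ]
top meter 0.47 [328. 227.] [558.6 -20.7   0. ]
top spool 0.81 [306. 148.] [750.7  30.3   0. ]
top flux 0.81 [350. 155.] [733.  -76.8   0. ]
side carriage_centre 0.75 [351. 215.] [561.6 -15.2  30. ]
side push_tab 0.66 [366. 187.] [ 550.8 -108.6   49. ]
side knob 0.58 [372. 203.] [512.7 -21.7  82. ]
side detent 0.68 [293. 230.] [683.3  80.7  21. ]
side stage 0.61 [346. 230.] [565.   11.7   0. ]
side meter 0.58 [283. 302.] [629.9 271.8   0. ]
side spool 0.89 [278. 217.] [745.7  31.5   0. ]
side flux 0.63 [298. 190.] [735.3 -83.6   0. ]
side driver 0.77 [386. 165.] [ 533.1 -273.9    0. ]
```

View pics/top0.png

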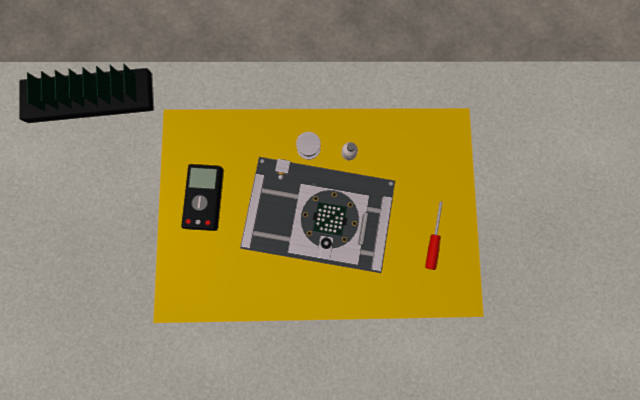

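View pics/side0.png

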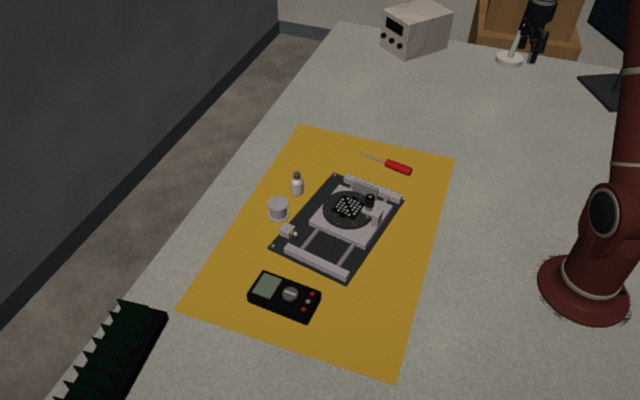

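```bash
python3 -m handwheel '0 33 -22 0 0 0 0.11;0 75 -50 0 0 0 0.22;0 117 -78 0 0 0 0.33;0 159 -105 0 0 0 0.44;0 200 -133 0 0 0 0.56'
python3 - <<'E'
from h import *
s=bot.sense(); R=Ro.from_rotvec(s["ee_rot"]).as_matrix(); print(s["eef_pos"],R.round(3))
print("delta tool", R.T@(np.array([530,-200,300])-s["eef_pos"]))
E
```

```text
t: 2.0
eef_pos: [371.7, -410.8, 304.1]
ee_rot: [3.125, -0.315, 0.002]
contact_force: [1.4, -0.5, -0.2]
gripper_width: 1.004
[ 371.71590189 -410.80168759  304.14990827] [[ 0.98  -0.2    0.001]
 [-0.2   -0.98  -0.   ]
 [ 0.001  0.    -1.   ]]
delta tool [ 112.996626   -238.16461288    4.22002727]
```

```bash
python3 -m handwheel '1 18 -37 0 0 0 0;1 38 -80 0 0 0 0;1 58 -123 0 0 0 0;1 78 -165 0 0 0 0;1 98 -206 0 0 0 0'
python3 - <<'E'
from h import *
s=bot.sense(); p=vision.capture("wrist"); cv2.imwrite("pics/w1.png",p["color"]); print(s["eef_pos"],np.array(p["mount"]).round(2),bot.tip_extent)
for q,z in [("carriage_centre",30),("push_tab",49),("knob",82),("detent",21),("stage",0)]:
    for a in nets.pinpoint(q,p)[:1]: print(q,round(a["conf"],2),np.round(a["uv"]),np.round(ray(p,a["uv"],z,s),1))
E
```

```text
t: 2.5
eef_pos: [510.0, -226.7, 304.6]
ee_rot: [3.125, -0.315, 0.003]
contact_force: [0.7, -0.0, -0.3]
gripper_width: 0.142
[ 509.95685484 -226.68473753  304.57547201] [[ -0.    -0.95  -0.3   75.09]
 [  1.    -0.     0.     0.37]
 [ -0.    -0.3    0.95 -70.43]
 [  0.     0.     0.     1.  ]] 72.6
carriage_centre 0.78 [138. 157.] [566.3 -20.4  30. ]
push_tab 0.68 [205. 160.] [ 549.  -103.6   49. ]
knob 0.72 [119. 209.] [521.2 -13.6  82. ]
detent 0.62 [14. 78.] [677.4  86.7  21. ]
stage 0.88 [121. 154.] [573.3  18.7   0. ]
```

View pics/w1.png

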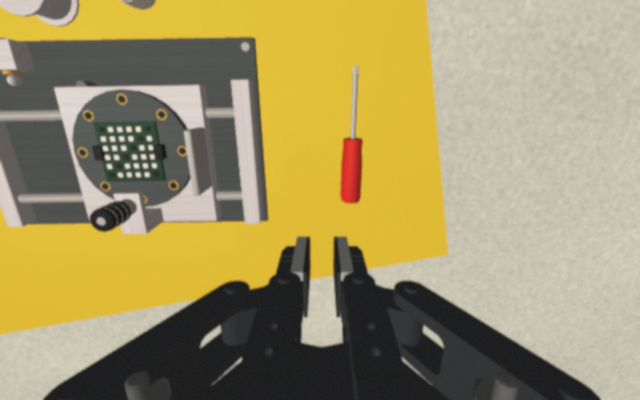

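```bash
cat > fit.py <<'E'
from h import *
from scipy.optimize import least_squares
L={"carriage_centre":lambda t:(0,-75+t,30),"push_tab":lambda t:(0,-155+t,49),"knob":lambda t:(-46,-75+t,82),"detent":lambda t:(88,87,21),"stage":lambda t:(0,0,0)}
def W(v,P):
    c,s=np.cos(v[2]),np.sin(v[2]); return np.array([v[0]+c*P[0]-s*P[1],v[1]+s*P[0]+c*P[1],P[2]])
def obs(names):
    out=[]
    for n in names:
        s=bot.sense(); p=vision.capture(n)
        for q in L:
            for a in nets.pinpoint(q,p)[:1]:
                if a["conf"]>.4: out.append((n,q,ray(p,a["uv"],L[q](0)[2],s)))
    return out
def fit(o,wt=dict(wrist=1.,top=.6,side=.6)):
    f=lambda v:np.concatenate([wt[n]*(W(v,L[q](v[3]))-X)[:2] for n,q,X in o])
    r=least_squares(f,[572,18,-.2,36],loss="soft_l1",f_scale=3); v=r.x
    print("pose",v[:2].round(1),"yaw",v[2].round(4),"travel",v[3].round(1))
    for n,q,X in o: print(n,q,(X-W(v,L[q](v[3])))[:2].round(1))
    return v
E
python3 - <<'E'
from fit import *
v=fit(obs(["wrist","top","side"]))
s=bot.sense(); R=Ro.from_rotvec(s["ee_rot"]).as_matrix(); print(s["eef_pos"])
t=W(v,(0,-155+v[3]-40,150)); print(t,R.T@(t-s["eef_pos"]),R.T@W([0,0,v[2]],(0,1,0)))
E
```

```text
pose [572.2  18.6] yaw -0.1955 travel 33.2
wrist carriage_centre [0.4 1.9]
wrist push_tab [ 1.9 -1.3]
wrist knob [0.9 0.6]
wrist detent [-1.8 -0.7]
wrist stage [-0.1  2.1]
top carriage_centre [ 3.9 -2.1]
top push_tab [-3.1 -3.6]
top knob [-8.2 -5.7]
top detent [ 0.6 -1.6]
top stage [ 0.6 -2.8]
side carriage_centre [6.5 2.3]
side push_tab [-0.5 -0. ]
side knob [-4.1  3.1]
side detent [ 2.9 -1.2]
side stage [-5.2  4.2]
[ 508.8794142  -228.46124012  304.21715641]
[ 540.79507034 -140.13575777  150.        ] [ 13.49282426 -92.93612303 154.21981714] [-5.45380022e-03 -9.99985121e-01 -1.16755076e-04]
```

```bash
python3 -m handwheel '1 3 -18 35 0 0 0;1 6 -37 75 0 0 0;1 9 -56 115 0 0 0;1 11 -75 155 0 0 0;1 13 -93 186 0 0 0'
python3 -m handwheel '1 0 -3 0 0 0 0;1 0 -8 0 0 0 0;1 0 -13 0 0 0 0;1 0 -16 0 0 0 0;1 0 -18 0 0 0 0'
python3 - <<'E'
from fit import *
s=bot.sense(); p=vision.capture("wrist"); cv2.imwrite("pics/w2.png",p["color"]); print(s["eef_pos"],s["ee_rot"],s["contact_force"],s["gripper_width"])
for a in nets.pinpoint("push_tab",p)[:1]: print(a,ray(p,a["uv"],49,s))
v=[572.2,18.6,-.1955,0]; c=np.cos(v[2]);q=np.sin(v[2]); d=s["eef_pos"][:2]-v[:2]; print("stage xy",c*d[0]+q*d[1],-q*d[0]+c*d[1])
E
```

```text
t: 4.2
eef_pos: [540.1, -138.9, 116.1]
ee_rot: [-3.126, 0.315, 0.001]
contact_force: [0.7, 0.6, 0.1]
gripper_width: 0.004
t: 4.7
eef_pos: [544.3, -121.8, 117.7]
ee_rot: [3.125, -0.316, 0.004]
contact_force: [0.6, 1.0, 0.8]
gripper_width: -0.001
[ 544.34656954 -121.8202372   117.68278764] [ 3.12529555 -0.31591887  0.00375452] [0.60846902 0.98765607 0.77355423] -0.0008257577010061281
{'uv': [280.8, 252.5], 'conf': 0.84} [ 548.83780729 -101.56328476   49.        ]
stage xy -0.04522222277491039 -143.15604967399128
```

View pics/w2.png

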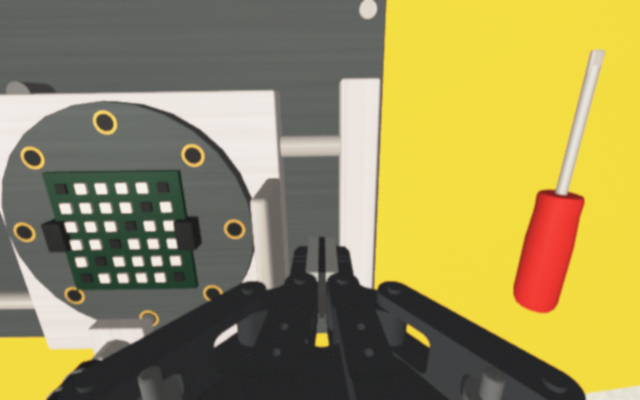

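```bash
python3 -m handwheel '1 0 -4 0 0 0 0;1 0 -9 0 0 0 0;1 0 -17 0 0 0 0;1 0 -26 0 0 0 0;1 0 -35 0 0 0 0'
python3 -m handwheel '1 0 -9 0 0 0 0;1 0 -18 0 0 0 0;1 0 -26 0 0 0 0;1 0 -32 0 0 0 0;1 0 -36 0 0 0 0'
python3 - <<'E'
from fit import *
v=fit(obs(["wrist","side"]))
s=bot.sense(); print(s["eef_pos"],s["contact_force"],s["ee_rot"])
v=[572.2,18.6,-.1955,0]; c=np.cos(v[2]);q=np.sin(v[2]); d=s["eef_pos"][:2]-v[:2]; print("stage xy",c*d[0]+q*d[1],-q*d[0]+c*d[1])
E
```

```text
t: 5.3
eef_pos: [551.1, -86.6, 117.2]
ee_rot: [3.125, -0.315, 0.002]
contact_force: [-0.4, -1.3, 0.9]
gripper_width: -0.001
t: 5.8
eef_pos: [558.2, -50.2, 117.0]
ee_rot: [-3.126, 0.314, -0.0]
contact_force: [-0.5, -2.3, 1.0]
gripper_width: -0.001
pose [572.4  19.3] yaw -0.1941 travel 98.1
wrist carriage_centre [-0.5 -0.4]
wrist push_tab [-1.1  0.2]
wrist detent [0.1 0.1]
wrist stage [1.6 0.2]
side carriage_centre [1.5 4.7]
side push_tab [3.3 3.1]
side knob [ -3.9 -13. ]
side detent [ 2.9 -0.9]
side stage [-5.  -0.8]
[558.2852826  -51.46220384 117.15985358] [-0.18610776  0.03440605 -0.12707304] [ 3.12543312e+00 -3.15546641e-01  1.76051385e-03]
stage xy -0.03957531009470827 -71.43059709569683
```

```bash
python3 -m handwheel '1 0 -3 0 0 0 0;1 0 -6 0 0 0 0;1 0 -9 0 0 0 0;1 0 -11 0 0 0 0;1 0 -13 0 0 0 0'
python3 -m handwheel '1 0 -2 0 0 0 0;1 0 -4 0 0 0 0;1 0 -6 0 0 0 0;1 0 -8 0 0 0 0;1 0 -9 0 0 0 0'
python3 - <<'E'
from fit import *
v=fit(obs(["wrist"]))
s=bot.sense(); print(s["eef_pos"],s["contact_force"])
v=[572.2,18.6,-.1955,0]; c=np.cos(v[2]);q=np.sin(v[2]); d=s["eef_pos"][:2]-v[:2]; print("stage xy",c*d[0]+q*d[1],-q*d[0]+c*d[1])
E
```

```text
t: 6.9
eef_pos: [560.4, -40.9, 117.2]
ee_rot: [3.122, -0.318, 0.001]
contact_force: [-0.8, -4.3, 1.1]
gripper_width: 0.002
t: 7.4
eef_pos: [562.6, -30.0, 117.1]
ee_rot: [3.124, -0.315, 0.001]
contact_force: [0.8, 0.2, -0.2]
gripper_width: 0.0
pose [573.   18.7] yaw -0.1849 travel 120.0
wrist carriage_centre [-0.5  0.4]
wrist push_tab [ 0.4 -0.4]
wrist detent [-0.3 -0.6]
wrist stage [0.3 0.6]
[562.24119053 -31.89232976 117.16152536] [ 0.36479846 -0.65746626 -0.04344431]
stage xy 0.03938948897372896 -51.46505318280536
```

```bash
python3 -m handwheel '1 0 -1 0 0 0 0;1 0 -2 0 0 0 0;1 0 -3 0 0 0 0;1 0 -4 0 0 0 0;1 0 -4 0 0 0 0'
```

```text
t: 8.2
eef_pos: [562.9, -28.5, 117.1]
ee_rot: [3.121, -0.318, 0.0]
contact_force: [-1.6, -1.6, -0.3]
gripper_width: -0.0
```

```bash
python3 -m handwheel '1 0 -1 0 0 0 0;1 0 -2 0 0 0 0;1 0 -3 0 0 0 0;1 0 -3 0 0 0 0;1 0 -3 0 0 0 0'
```

```text
t: 8.7
eef_pos: [563.0, -28.2, 117.2]
ee_rot: [3.118, -0.321, -0.001]
contact_force: [-1.4, -5.6, 0.8]
gripper_width: 0.002
```

```bash
python3 -m handwheel '1 0 7 0 0 0 0;1 0 18 0 0 0 0;0.5 0 22 -30 0 0 0;0 0 22 -70 0 0 0;0 0 22 -110 0 0 0'
python3 -m handwheel '0 -8 -20 0 0 0 0;0 -20 -50 0 0 0 0;0 -32 -80 0 0 0 0;0 -42 -105 0 0 0 0;0 -46 -115 0 0 0 0'
python3 - <<'E'
from fit import *
s0=bot.sense(); p=vision.capture("wrist"); cv2.imwrite("pics/w3.png",p["color"])
m=nets.trace("knob",p)[0]; print(m["conf"],m["bbox"],"pin",[(a["uv"],a["conf"]) for a in nets.pinpoint("knob",p)[:1]])
for a in nets.pinpoint("knob",p)[:1]: print(ray(p,a["uv"],82,s0))
s=s0; print(s["eef_pos"],s["ee_rot"],s["contact_force"])
K=W([572.5,18.7,-.193],(-46,45,82)); print("K",K, "proj under/top",proj(p,K,s),proj(p,K+[0,0,28],s))
fit(obs(["wrist"]))
E
```

```text
t: 9.2
eef_pos: [558.2, -49.1, 228.2]
ee_rot: [3.118, -0.322, -0.003]
contact_force: [1.2, -0.6, -0.6]
gripper_width: 0.505
t: 9.7
eef_pos: [535.9, 76.5, 227.4]
ee_rot: [3.122, -0.314, -0.004]
contact_force: [0.2, 1.4, 0.6]
gripper_width: 1.0
0.79 [308.5, 189.3, 342.5, 232.1] pin [([326.7, 201.1], 0.96)]
[537.24977382  71.01344073  82.        ]
[535.93147785  76.49943277 227.38339169] [ 3.12202909 -0.31449332 -0.00411568] [0.15409136 1.4307106  0.61722924]
K [535.98525335  71.68748227  82.        ] proj under/top [326.15874618 202.79875886] [326.98239548 216.26547375]
pose [572.2  17.5] yaw -0.1875 travel 119.9
wrist carriage_centre [-0.9 -0.5]
wrist push_tab [-0.7  0.1]
wrist knob [1.2 0.5]
wrist detent [-0.5  0.3]
wrist stage [ 1.  -0.4]
```

View pics/w3.png

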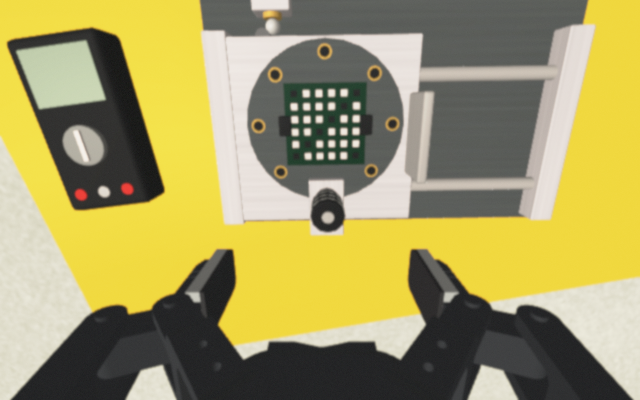

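```bash
python3 - <<'E'
from fit import *
s=bot.sense(); R=Ro.from_rotvec(s["ee_rot"]).as_matrix(); print(s["eef_pos"],R.round(3)[:,2])
print(R.T@(np.array([536.7,72.7,149])-s["eef_pos"]))
E
```

```text
[536.89307331  71.63142433 227.43122109] [-0.002 -0.007 -1.   ]
[-0.34111802 -1.56405174 78.42240084]
```

```bash
python3 -m handwheel '0 0 -1.5 20 0 0 0;0 0 -1.5 40 0 0 0;0 0 -1.5 58 0 0 0;0 0 -1.5 70 0 0 0;0 0 -1.5 78 0 0 0'
python3 - <<'E'
from fit import *
s=bot.sense(); p=vision.capture("wrist"); cv2.imwrite("pics/w4.png",p["color"])
for a in nets.pinpoint("knob",p)[:1]: print(a,ray(p,a["uv"],82,s))
s=bot.sense(); print(s["eef_pos"],s["contact_force"])
E
```

```text
t: 10.7
eef_pos: [536.9, 72.2, 148.5]
ee_rot: [3.117, -0.326, -0.004]
contact_force: [-0.1, 0.3, -0.1]
gripper_width: 1.0
{'uv': [323.9, 255.1], 'conf': 0.68} [536.13302913  70.10471091  82.        ]
[536.65440021  72.36495127 148.58792802] [-0.53657678  0.3520026  -0.16081385]
```

View pics/w4.png

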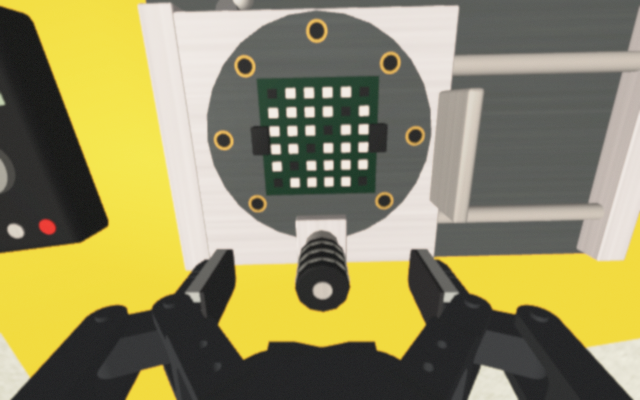

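The knob (column 322, rows 235–310) stands centred between the open pads (columns 232 and 412), and the carriage's front edge is against the stop. Closing the gripper now.

```bash
python3 -m handwheel '0.4 0 0 0 0 0 0;0.55 0 0 0 0 0 0;0.7 0 0 0 0 0 0;0.85 0 0 0 0 0 0;1 0 0 0 0 0 0'
python3 -m handwheel '1 0 0 0 0 0 0;1 0 0 0 0 0 0;1 0 0 0 0 0 0;1 0 0 0 0 0 0;1 0 0 0 0 0 0'
```

```text
t: 11.3
eef_pos: [536.8, 72.1, 149.3]
ee_rot: [3.117, -0.326, -0.004]
contact_force: [-1.5, -1.4, 4.1]
gripper_width: 0.264
t: 11.8
eef_pos: [536.8, 72.2, 149.3]
ee_rot: [3.117, -0.326, -0.004]
contact_force: [-0.5, -0.9, 2.0]
gripper_width: 0.264
```

```bash
python3 -m handwheel '1 0 0 -2 0 0 0;1 0 0 -5 0 0 0;1 0 0 -8 0 0 0;1 0 0 -11 0 0 0;1 0 0 -14 0 0 0'
python3 -m handwheel '1 0 0 -1 0 0 0;1 0 0 -2 0 0 0;1 0 0 -3 0 0 0;1 0 0 -3 0 0 0;1 0 0 -3 0 0 0'
```

```text
t: 12.3
eef_pos: [536.8, 72.2, 163.1]
ee_rot: [3.117, -0.326, -0.005]
contact_force: [2.0, -0.5, -9.4]
gripper_width: 0.261
t: 12.8
eef_pos: [536.8, 72.2, 165.5]
ee_rot: [3.117, -0.326, -0.005]
contact_force: [4.9, -0.1, -15.9]
gripper_width: 0.264
```

```bash
python3 -m handwheel '1 0 0 -0.5 0 0 0;1 0 0 -1 0 0 0;1 0 0 -1 0 0 0;1 0 0 -1 0 0 0;1 0 0 -1 0 0 0'
python3 - <<'E'
from fit import *
s=bot.sense(); p=vision.capture("wrist"); a=p["color"]
q=vision.capture("side"); b=cv2.resize(q["color"][150:300,250:430],None,fx=3,fy=3,interpolation=cv2.INTER_CUBIC)
cv2.imwrite("pics/w5.png",a); cv2.imwrite("pics/s5.png",b)
fit(obs(["wrist"]))
for z in (82,98):
  for k in nets.pinpoint("knob",p)[:1]: print(z,k,ray(p,k["uv"],z,s))
print(bot.sense()["contact_force"],bot.sense()["eef_pos"],bot.sense()["gripper_width"])
E
```

```text
t: 13.3
eef_pos: [536.8, 72.2, 165.5]
ee_rot: [3.116, -0.326, -0.006]
contact_force: [5.5, -0.4, -19.9]
gripper_width: 0.266
pose [572.   17.5] yaw -0.1844 travel 121.3
wrist carriage_centre [ 0.3 -1.3]
wrist push_tab [ 0.5 -0.5]
wrist knob [-10.6   2.8]
wrist detent [ 0.4 -0.4]
wrist stage [2. 0.]
82 {'uv': [322.6, 252.5], 'conf': 0.76} [528.51771867  72.06288125  82.        ]
98 {'uv': [322.6, 252.5], 'conf': 0.76} [537.0492149   70.48065673  98.        ]
[  5.31987119  -0.45203398 -20.29645853] [536.83723299  72.17179718 165.54613667] 0.26564314765056035
```

View pics/w5.png

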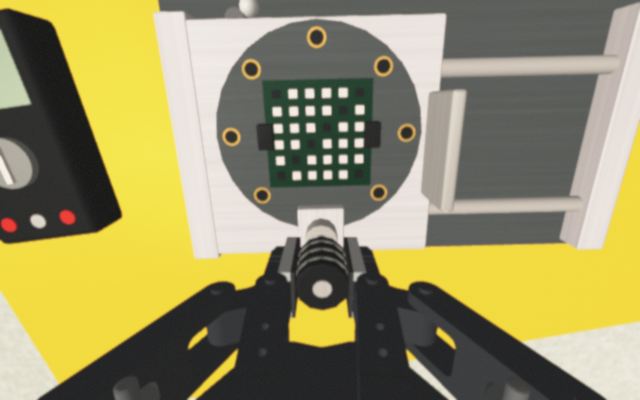

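View pics/s5.png

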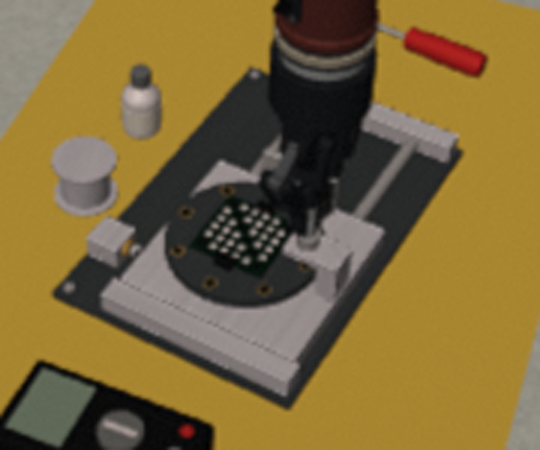

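The wrist picture shows the knob in the pads (column 322), raised clear of its barrel (about row 232). The carriage is against the end stop and the board hasn't turned. The side crop agrees, with the spool, bottle, meter and screwdriver where they were.

```bash
python3 -c "
from bench import order,bot
print(order.finish_job()); s=bot.sense(); print(s['t'],s['eef_pos'],s['contact_force'],s['gripper_width'])"
```

```text
the job is handed in; nothing more can be done
None
the job is handed in; nothing more can be done
```

I pushed the carriage home into its detent, then pulled the plunger knob up to its stop. I handed the job in with the knob still gripped, at about 14 s of the 45 s allowed.

- **Carriage:** the push force dropped to about 0 as the detent snapped in. A gentle further push gave about 6 N with almost no movement, so it is against the end stop. The last picture fit gave a travel of 121 mm against 120 mm nominal, within measuring error.
- **Knob:** it rose 16.2 mm against a 16 mm stop. The pull was then about 20 N, well above the 9 N spring, so it is fully up. The knob's position in the picture fits a knob raised 16 mm.
- **Bystanders:** the last pictures show the meter, spool, bottle and screwdriver where they were. I judged this by eye and did not measure it.
- **Oddities:** an extra 5 N or so sideways, along world x, shows while pulling; the force along the slide stayed below 1 N. Early on, the knob position from the top and side cameras was 5 to 13 mm off, so I relied on the wrist camera. The state could not be read after hand-in.

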